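Draw out the ledge tray and point out the brass-lidded jar

ROBOT

A 6-joint arm with a two-finger parallel gripper is mounted at the origin on the work surface. World frame = base frame: x ahead of the robot, y to its left, z up, the work surface at z = 0. Lengths are in m, angles in rad, forces in N, time in s.
With the tool pointing down it reaches from about 0.4 to 0.825 m from the base axis. Payload 7 kg.
Tool frame: the origin (TCP) lies between the finger pads, 19 mm behind the fingertips; this is the grasp point; z points along the fingers, y is the line along which they close (so a half turn about z gives the same grasp; the last joint's range is limited). The gripper opens to 85 mm and grips with 20 to 120 N. Pads are 22 mm wide; open, the fingers measure 114 mm over their backs; the gripper's body (76 mm by 85 mm) begins 54 mm behind the grasp point. The pads swing forward as they close: fully open they stand 13 mm farther back than shut.
Start: joints at [1.635, 0.359, 0.012, 0, -1.224, -0.288], TCP at [0.15, 0.658, 0.25] pointing down, gripper open.
Joint ranges: [-3.07, 3.07], [-1.43, 2.12], [-1.02, 1.25], [-3.03, 1.67], [-3.05, -0], [-3.03, 3.03]. Speed limits (rad/s): [2.39, 2.39, 3.01, 3.14, 3.14, 3.14].

INTERFACE

Orientations are given as a rotation vector (axis times angle).
In Python, from plant import status, viewer, workorder gives the robot as it stands.
- The arm moves only by the shell command python3 -m inch 'ROWS'. ROWS is JSON, one flat list of numbers, 7 for each row, row after row: the opening, from 0 (shut) to 1 (fully open), then the shift along the tool's x, y, z in cm, then the turn, a rotation vector about the tool's x, y, z in degrees. In form: [grip, dx, dy, dz, rx, ry, rz, grip, dx, dy, dz, rx, ry, rz, ...]. A call has exactly 8 rows; each row is the pose to reach, as a shift and turn from the pose commanded when the call began, along the tool's axes at that moment; what a row does not reach only later rows make up. A row lasts 1/8 s, in which the tool goes at most 62.5 mm and 10.7 degrees, less where a joint would pass 70% of its speed; a pose out of reach is approached as far as the arm can. A call with a gripper value outside its range is refused whole. The fingers move at their own pace and stop on an object; the grip force is fixed at half the most. Time passes only in rows, so rows that repeat a pose let the fingers close, or fill a call up. It gives the time, the measured TCP pose, the force, the opening and the grip force at its end, in the units of the state.
- status.get_state(): the state, without advancing time (a new reading comes with each control period).
- viewer.get_image(name): name is "side" or "top"; returns a dict with "pixels" (420x560x3 uint8, red, green, blue), "mtx" (3x3 intrinsics, pixels), "T" (4x4, takes a point from camera to world coordinates). Camera axes: x right, y up, looking along -z (the intrinsics and any distortion apply to the point x, -y, -z); pixel columns grow to the right and rows downward; lengths in m; the calibration is good to about 2 mm. A picture is of the moment at which its call begins. There is no depth.
- workorder.job_done(): hands the job in; it is judged then, once.
The state is a dict: "t": time; "joint_pos": joint angles; "qvel": joint speeds; "tau": joint torques, N m; "ee_pos": TCP position; "eef_rot": TCP orientation; "contact_force": force on the tool from outside, world axes, zero at the start; "wrist_torque": the same for the moment, N m; "gripper_width": finger opening in m; "gripper_force": force on a finger pad.
Only numpy, scipy, OpenCV 4.12 (cv2) and the standard library are available. Lean on these libraries where they do the work, as an engineer would, in place of code of your own. Each camera call takes 0.05 s, during which the arm holds its last target. There are 200 camera calls.

TASK

Show the cook which jar to use: hook the fingertips behind the front wall of the aluminium tray under the tiled ledge (do not pinch the wall) and draw the tray fully out. Then, with the tool pointing straight down, bring the fingertips over the middle of the brass lid of the green jar, no more than 5 cm above it, and keep pointing there for a good two seconds. Do not point at the other two containers from close above, touch or lift nothing but the tray, and leave the tray out with everything standing as it was.

Things in the scene. Friction and masses are not known exactly. Their poses are not given: they have to be found in the camera images.
- ledge: fixed shelf-like ledge with blue and white tiles, 500 mm wide (y) and 200 mm deep (x), top 105 mm and underside 89 mm above the counter, with a low back splash up to 165 mm at its rear. Origin on the counter (z = 0) below the middle of its front edge; x points from the front edge to the back splash, y to the left, z up.
- tray (a joint): pull-out aluminium tray under the ledge. 0 = pushed in, 0.13 m = fully out at its stop; it slides towards the robot along the ledge's -x, takes about 2 N and stays where it is left. 256 mm wide; floor 16 mm, front wall's top 55 mm, all other walls' tops 40 mm above the counter. At 0 the front wall's inner side is 87 mm in front of the ledge's front edge.
- tray_lip (a point): middle of the upper edge of the tray's front wall (8 mm thick in all) on its inner side, 55 mm above the counter; moves with the tray; axes parallel to the ledge's. Right behind this wall is an empty well for the fingers, 82 mm deep (x) over the whole width of the tray.
- tray_mid (a point): centre of the floor of the tray's middle compartment, 132 mm behind the front wall. Three compartments lie side by side (y) behind the well, 84 mm apart, each 94 mm deep and 81 mm wide, one container in each (up to 20 mm off its centre); they come out from under the ledge, and so can be seen and reached from above, only when the tray is drawn out. Behind them is an empty one.
- tray_face: facing plate on the outer side of the tray's front wall, 256 x 4 x 40 mm, origin at the middle of its lower edge 10 mm above the counter; moves with the tray. Fingers hooking from inside do not touch it, pinching the wall does.
- brass_jar: green glass jar with a brass (gold-coloured) lid, in any one of the three compartments. Overall 58 mm tall and 52 mm in diameter, loose, 0.1-0.2 kg, upright on the tray floor. Origin at the centre of its underside, z up.
- brass_jar_lid (a point): centre of the top of that container's flat lid (50 mm in diameter, 14 mm thick), 58 mm above its underside
- black_jar: green glass jar of the same shape with a black lid, in another of the three compartments. Overall 58 mm tall and 52 mm in diameter, loose, 0.1-0.2 kg, upright on the tray floor. Origin at the centre of its underside, z up.
- black_jar_lid (a point): centre of the top of that container's flat lid (50 mm in diameter, 14 mm thick), 58 mm above its underside
- salt_pot: white ceramic salt pot of the same shape with a cork lid, in another of the three compartments. Overall 58 mm tall and 52 mm in diameter, loose, 0.1-0.2 kg, upright on the tray floor. Origin at the centre of its underside, z up.
- salt_pot_lid (a point): centre of the top of that container's flat lid (50 mm in diameter, 14 mm thick), 58 mm above its underside
- mill: black plastic pepper mill with a twist-lock top, 142 mm tall, 54 mm in diameter, loose, standing on the ledge. Origin at the centre of its underside.
- spoons: three steel measuring spoons on a ring, 130 mm long, 9 mm high, loose, lying on the ledge. Origin on the underside at the centre of the ring; the spoons fan out along +x.
Things that resemble listed ones, but are neither listed nor needed, are in the scene too. Leave any pink look-alike of the salt_pot alone.

How it is judged:
By the outcome, as a careful person would: the job done as asked, in the order asked, and still so for the second after the job is handed in, with the robot touching nothing.
It also fails if it takes over 48 s, if anything falls off the work surface, if the arm or the gripper's body presses on something with over 40 N, if the wrist force passes 120 N, or if a joint passes its speed limit or range.

## Working session

There is one attempt and no reset: what is moved stays moved. The work goes in short steps, Python scripts to look and compute and a shell command to move; the robot and the scene stay as the last step left them, time stands still between calls to the robot, and variables do not carry over. Pictures are saved under pics/ and viewed, at most 10 in all, crops included, and the job is handed in when it is done.

```bash
mkdir -p pics; cat > h.py <<'E'
import numpy as np, cv2
from plant import status, viewer, workorder
from scipy.spatial.transform import Rotation as R
def snap(n,name):
    d=viewer.get_image(n); cv2.imwrite(f'pics/{name}.png',np.asarray(d['pixels'])[:,:,::-1]); np.savez(f'pics/{name}.npz',**{k:np.asarray(v) for k,v in d.items()}); return d
def ray(d,uv):
    K=d['mtx'];T=d['T'];p=np.linalg.solve(K,[uv[0],uv[1],1]); v=T[:3,:3]@np.array([p[0],-p[1],-p[2]]); return T[:3,3],v/np.linalg.norm(v)
def onz(d,uv,z):
    o,v=ray(d,uv); return o+v*(z-o[2])/v[2]
def tri(da,ua,db,ub):
    a,v=ray(da,ua);b,w=ray(db,ub); s=np.linalg.lstsq(np.c_[v,-w],b-a,rcond=None)[0]; p,q=a+s[0]*v,b+s[1]*w; return (p+q)/2,np.linalg.norm(p-q)
E
python3 - <<'E'
from h import *
for n in('side','top'):
    d=snap(n,n+'1'); print({k:np.asarray(v).round(3).tolist() for k,v in d.items() if k!='pixels'})
print(status.get_state())
a=np.hstack([cv2.imread('pics/side1.png'),cv2.imread('pics/top1.png')])
E
```

```text
{'mtx': [[383.773, 0.0, 278.641], [0.0, 383.773, 213.872], [0.0, 0.0, 1.0]], 'T': [[-0.971, 0.185, -0.153, 0.591], [-0.24, -0.745, 0.622, 0.523], [0.001, 0.641, 0.768, 0.603], [0.0, 0.0, 0.0, 1.0]]}
{'mtx': [[522.927, 0.0, 281.033], [0.0, 522.927, 213.875], [0.0, 0.0, 1.0]], 'T': [[-0.02, 0.999, -0.029, 0.638], [-1.0, -0.02, 0.0, 0.091], [-0.0, 0.029, 1.0, 0.95], [0.0, 0.0, 0.0, 1.0]]}
{'t': 0.1, 'joint_pos': array([ 1.63510667e+00,  3.59321975e-01,  1.11974164e-02, -2.89124341e-04,
       -1.22409992e+00, -2.88103955e-01]), 'qvel': array([ 0.0010619 , -0.0016067 ,  0.00296667, -0.00046258,  0.00118319,
        0.00071121]), 'tau': array([-1.24992413e-03, -5.84765804e+01,  2.94109708e+01,  6.95441365e+00,
       -3.14893456e-03,  1.53173227e-05]), 'ee_pos': array([0.14973927, 0.65779454, 0.24917694]), 'eef_rot': array([ 3.12048353e+00, -3.50792312e-01, -2.71501719e-05]), 'contact_force': array([ 0.3121031 , -0.23768878,  0.32399584]), 'wrist_torque': array([ 0.03423847,  0.00080141, -0.01230421]), 'gripper_force': 0.0, 'gripper_width': 0.08565858903335354}
```

View pics/side1.png

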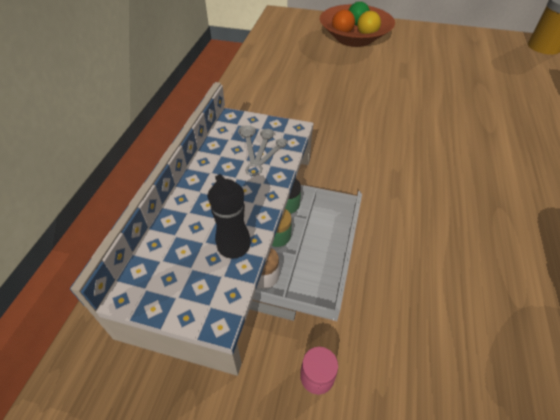

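View pics/top1.png

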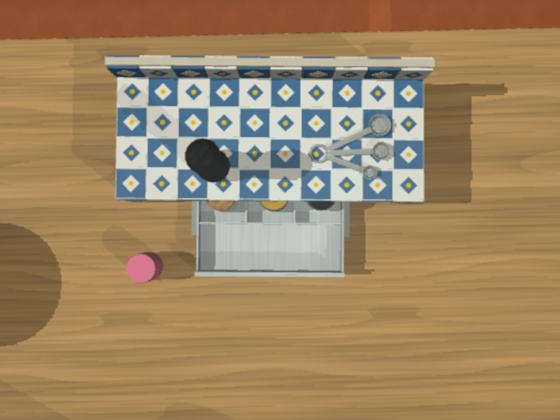

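The side view shows the ledge with the mill (230,220), spoons (262,150) and the tray's front wall from (358,195) to (338,310). The pink look-alike stands at (319,370). In the top view the tray's front wall runs along row ~272, columns 197–344.

Things that could be taken for the brass jar are the cork-lidded salt pot (top 222,205; side 270,262), the gold lid (top 274,205; side 283,222), the black lid (top 321,205; side 293,190) and the pink pot (144,267). By the description it should be the middle one. I'll check that in a close crop.

```bash
python3 - <<'E'
import cv2,numpy as np
a=cv2.imread('pics/side1.png')[170:330,240:375]; b=cv2.imread('pics/top1.png')[190:290,180:360]
a=cv2.resize(a,None,fx=3,fy=3,interpolation=2); b=cv2.resize(b,None,fx=2,fy=2,interpolation=2)
c=np.zeros((480,405+360,3),np.uint8); c[:,:405]=a; c[:200,405:]=b
cv2.imwrite('pics/c1.png',c)
E
```

```text
(no output)
```

View pics/c1.png

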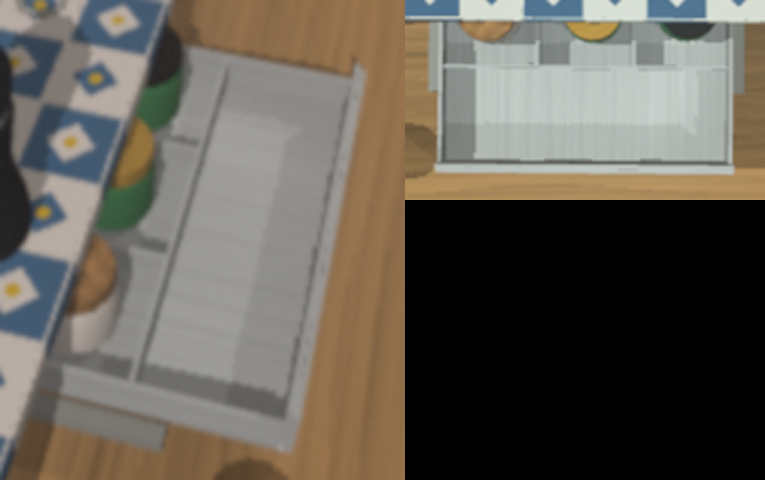

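The crop confirms it: the gold lid on the green jar is the middle container, between the cork/white one (left, +y) and the black one (right). Now I'll measure.

```bash
python3 - <<'E'
from h import *
s=dict(np.load('pics/side1.npz'));t=dict(np.load('pics/top1.npz'))
for ut,us in (((196,276),(337.3,320)),((344,276),(361.7,192.7))): print(tri(s,us,t,ut), onz(t,ut,.055),onz(s,us,.055))
for u in ((199,271.5),(343,271.5)): print('in',onz(t,u,.055))
for u in ((116,201),(424,201)): print('ledge',onz(t,u,.105))
for u in ((274,209),): print('brass front edge',onz(t,u,.074))
print(R.from_rotvec(status.get_state()['eef_rot']).as_matrix().round(3))
E
```

```text
(array([0.56000071, 0.24391939, 0.0218373 ]), np.float64(0.005386791054820262)) [0.56016627 0.23835662 0.055     ] [0.56431653 0.26007737 0.055     ]
(array([ 0.55547829, -0.01444185,  0.05330483]), np.float64(0.0011856058147494285)) [ 0.55503942 -0.01426781  0.055     ] [ 0.5561799  -0.01271043  0.055     ]
in [0.56772319 0.23311468 0.055     ]
in [ 0.56273336 -0.01274266  0.055     ]
ledge [0.68813583 0.35773326 0.105     ]
ledge [ 0.67800966 -0.14069565  0.105     ]
brass front edge [0.67117671 0.10269042 0.074     ]
[[ 0.975 -0.222 -0.   ]
 [-0.222 -0.975 -0.001]
 [ 0.     0.001 -1.   ]]
```

```bash
python3 -m inch '[0,2,1.5,0,0,0,-1.5, 0,5,4,0,0,0,-3, 0,9,7,0,0,0,-4.5, 0,13,10,0,0,0,-6, 0,17,13,0,0,0,-7.5, 0,21,16,0,0,0,-9, 0,25,19,0,0,0,-10.5, 0,28,21.5,0,0,0,-11.7]'
```

```text
t: 1.1
ee_pos: [0.3759, 0.3846, 0.2498]
eef_rot: [3.141, -0.031, -0.0]
contact_force: [0.5, 0.4, -0.4]
gripper_width: 0.0002
gripper_force: 0.0
```

```bash
python3 -m inch '[0,3.5,4,0,0,0,0, 0,7,8,0,0,0,0, 0,11,12.5,0,0,0,0, 0,15,17,0,0,0,0, 0,18.5,21,0,0,0,0, 0,21.5,24.5,0,0,0,0, 0,23.5,26.8,0,0,0,0, 0,23.5,26.8,0,0,0,0]'
```

```text
t: 2.1
ee_pos: [0.6055, 0.112, 0.249]
eef_rot: [3.141, -0.035, -0.002]
contact_force: [0.5, 0.8, 0.3]
gripper_width: -0.0001
gripper_force: 0.0
```

```bash
python3 -m inch '[0,0,0,2,0,0,0, 0,0,0,5,0,0,0, 0,0,0,9,0,0,0, 0,0,0,13,0,0,0, 0,0,0,16,0,0,0, 0,0,0,18,0,0,0, 0,0,0,19.5,0,0,0, 0,0,0,20.2,0,0,0]'; python3 - <<'E'
from h import *
snap('side','side2');snap('top','top2')
a=cv2.imread('pics/side2.png')[140:340,230:400]; b=cv2.imread('pics/top2.png')[150:300,170:370]
c=np.zeros((600,800,3),np.uint8); c[:,:]=0
a=cv2.resize(a,(400,470));b=cv2.resize(b,(400,300)); c[:470,:400]=a;c[:300,400:]=b
cv2.imwrite('pics/c2.png',c)
E
```

```text
t: 3.1
ee_pos: [0.6044, 0.1142, 0.0473]
eef_rot: [3.141, -0.03, -0.001]
contact_force: [0.1, 0.1, 0.7]
gripper_width: 0.0001
gripper_force: 0.0
```

View pics/c2.png

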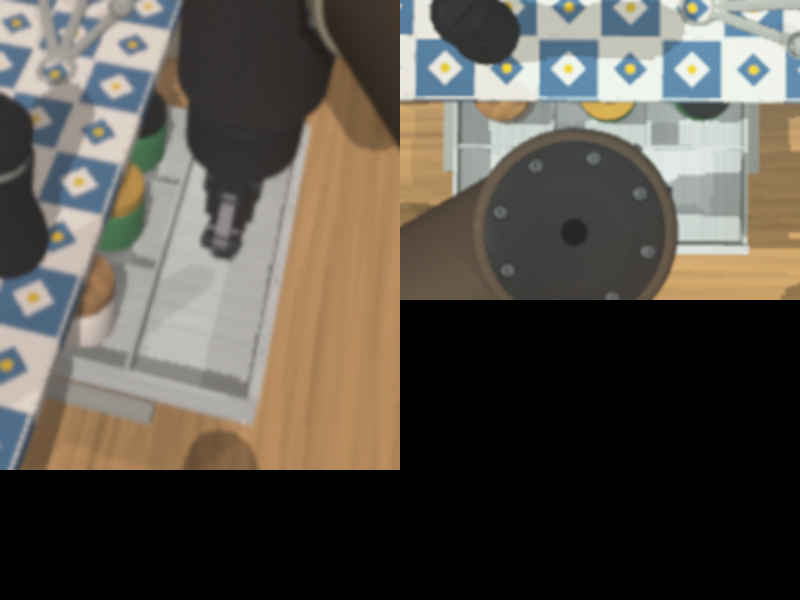

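The crop shows the closed fingertips inside the well (side crop 222,240), clear of the walls and containers. I'll draw gently.

```bash
python3 -m inch '[0,-1,0,0,0,0,0, 0,-1.8,0,0,0,0,0, 0,-2.4,0,0,0,0,0, 0,-3,0,0,0,0,0, 0,-3.6,0,0,0,0,0, 0,-4.3,0,0,0,0,0, 0,-5.1,0,0,0,0,0, 0,-6,0,0,0,0,0]'
```

```text
t: 4.2
ee_pos: [0.5446, 0.1153, 0.0482]
eef_rot: [-3.141, 0.031, -0.001]
contact_force: [1.6, 1.3, 1.3]
gripper_width: -0.0006
gripper_force: 1.2
```

```bash
python3 -m inch '[0,-0.9,0,0,0,0,0, 0,-1.8,0,0,0,0,0, 0,-2.7,0,0,0,0,0, 0,-3.6,0,0,0,0,0, 0,-4.4,0,0,0,0,0, 0,-5.1,0,0,0,0,0, 0,-5.6,0,0,0,0,0, 0,-6,0,0,0,0,0]'
```

```text
t: 5.2
ee_pos: [0.4844, 0.116, 0.0479]
eef_rot: [3.141, -0.031, -0.0]
contact_force: [1.5, 1.1, -0.2]
gripper_width: -0.0003
gripper_force: 1.1
```

```bash
python3 -m inch '[0,-0.15,0,0,0,0,0, 0,-0.3,0,0,0,0,0, 0,-0.45,0,0,0,0,0, 0,-0.6,0,0,0,0,0, 0,-0.7,0,0,0,0,0, 0,-0.8,0,0,0,0,0, 0,-0.9,0,0,0,0,0, 0,-0.9,0,0,0,0,0]'
```

```text
t: 6.2
ee_pos: [0.4808, 0.1169, 0.0486]
eef_rot: [-3.14, 0.028, -0.012]
contact_force: [26.7, -12.5, -16.8]
gripper_width: -0.0002
gripper_force: 13.6
```

At the stop (27 N). Release by moving back into the well, then rise straight up.

```bash
python3 -m inch '[0,1,0,0,0,0,0, 0,2.2,0,0,0,0,0, 0,3,0,0,0,0,0, 0,3,0,-3,0,0,0, 0,3,0,-7,0,0,0, 0,3,0,-12,0,0,0, 0,3,0,-17,0,0,0, 0,3,0,-20,0,0,0]'
```

```text
t: 7.2
ee_pos: [0.5063, 0.116, 0.2508]
eef_rot: [-3.14, 0.03, -0.004]
contact_force: [0.7, -0.1, -0.4]
gripper_width: -0.0001
gripper_force: 0.0
```

```bash
python3 -m inch '[0,-3,4,0,0,0,0, 0,-5,9,0,0,0,0, 0,-5,14,0,0,0,0, 0,-5,19,0,0,0,0, 0,-5,23,0,0,0,0, 0,-5,25,0,0,0,0, 0,-5,25,0,0,0,0, 0,-5,25,0,0,0,0]'; python3 - <<'E'
from h import *
snap('side','side3');snap('top','top3')
a=cv2.imread('pics/side3.png')[150:340,220:420]; b=cv2.imread('pics/top3.png')[180:360,170:370]
c=np.hstack([cv2.resize(a,(400,380),interpolation=2),cv2.resize(b,(400,360),interpolation=2)[:380] if 0 else cv2.copyMakeBorder(cv2.resize(b,(400,360),interpolation=2),0,20,0,0,0)])
cv2.imwrite('pics/c3.png',c)
E
```

```text
t: 8.2
ee_pos: [0.4509, -0.1329, 0.2479]
eef_rot: [-3.141, 0.031, 0.0]
contact_force: [0.1, 1.0, 0.2]
gripper_width: 0.0
gripper_force: 0.0
```

View pics/c3.png

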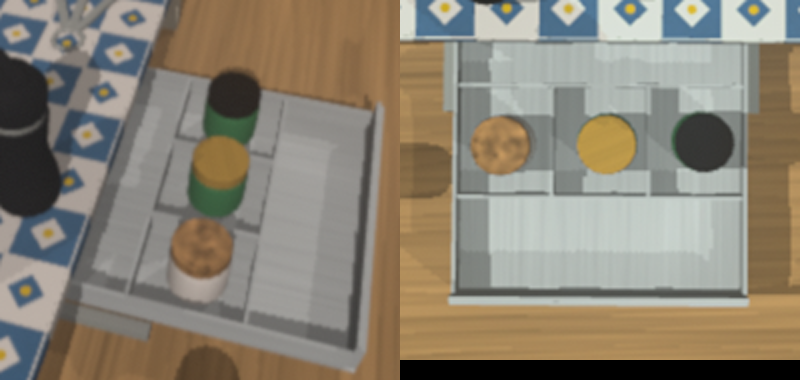

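The tray is out with all three containers upright. The brass lid's centre is at crop (606,144), which is top (273,252), and crop (221,162), which is side (330.5,231).

```bash
python3 - <<'E'
from h import *
s=dict(np.load('pics/side3.npz'));t=dict(np.load('pics/top3.npz'))
p,e=tri(s,(330.5,231),t,(273,252)); print(p,e,onz(t,(273,252),.074),onz(s,(330.5,231),.074)); print('lip',onz(t,(270,327),.055))
q=onz(t,(273,252),.074); st=status.get_state(); M=R.from_rotvec(st['eef_rot']).as_matrix()
print('tool cm to TCP 45mm over lid (tips 26mm):',M.T@(q+[0,0,.045]-st['ee_pos'])*100)
E
```

```text
[0.59970341 0.10592969 0.06910714] 0.0013845957599241416 [0.59922618 0.10579729 0.074     ] [0.60030802 0.10982557 0.074     ]
lip [0.47105235 0.11374674 0.055     ]
tool cm to TCP 45mm over lid (tips 26mm): [ 14.37416262 -24.10790297  12.90596592]
```

```bash
python3 -m inch '[0,0,-3,0,0,0,0, 0,0,-8,0,0,0,0, 0,0,-13,0,0,0,0, 0,0,-18,0,0,0,0, 0,2,-22,0,0,0,0, 0,6,-24.1,0,0,0,0, 0,11,-24.1,0,0,0,0, 0,14.4,-24.1,0,0,0,0]'
```

```text
t: 9.3
ee_pos: [0.6011, 0.1065, 0.2475]
eef_rot: [3.141, -0.027, -0.001]
contact_force: [0.0, -0.3, -0.1]
gripper_width: -0.0002
gripper_force: 0.0
```

```bash
python3 -m inch '[0,0,0,2,0,0,0, 0,0,0,5,0,0,0, 0,0,0,8,0,0,0, 0,0,0,10.5,0,0,0, 0,0,0,12,0,0,0, 0,0,0,12.8,0,0,0, 0,0,0,12.8,0,0,0, 0,0,0,12.8,0,0,0]'; python3 - <<'E'
from h import *
snap('side','side4')
cv2.imwrite('pics/c4.png',cv2.resize(cv2.imread('pics/side4.png')[130:340,200:430],None,fx=2.5,fy=2.5,interpolation=2))
print(status.get_state()['ee_pos'])
E
```

```text
t: 10.3
ee_pos: [0.6002, 0.1052, 0.1209]
eef_rot: [-3.141, 0.03, -0.002]
contact_force: [0.2, -0.1, 0.6]
gripper_width: -0.0001
gripper_force: 0.0
[0.6001675  0.10513895 0.12095362]
```

View pics/c4.png

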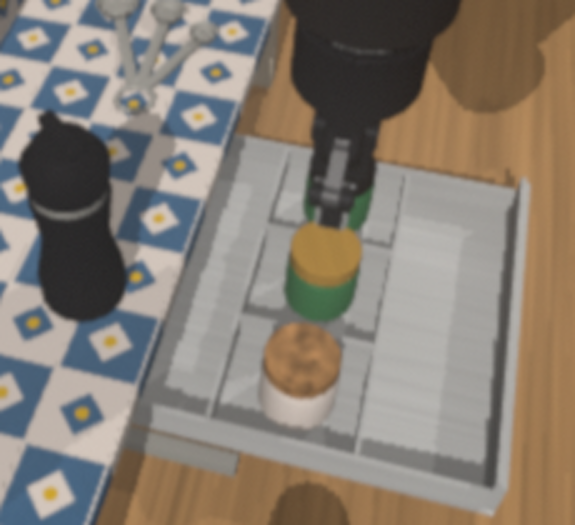

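The fingertips (crop 332,222) stand over the brass lid (326,252), about 27 mm above it and not touching. Hold for 3 s.

```bash
for i in 1 2 3; do python3 -m inch '[0,0,0,0,0,0,0, 0,0,0,0,0,0,0, 0,0,0,0,0,0,0, 0,0,0,0,0,0,0, 0,0,0,0,0,0,0, 0,0,0,0,0,0,0, 0,0,0,0,0,0,0, 0,0,0,0,0,0,0]'; done
```

```text
t: 11.35
ee_pos: [0.5996, 0.1049, 0.12]
eef_rot: [-3.141, 0.031, 0.0]
contact_force: [-0.0, 0.4, -0.4]
gripper_width: -0.0001
gripper_force: 0.0
t: 12.35
ee_pos: [0.5997, 0.1049, 0.12]
eef_rot: [-3.141, 0.031, -0.0]
contact_force: [-0.4, 0.3, -1.0]
gripper_width: -0.0003
gripper_force: 0.0
t: 13.35
ee_pos: [0.5997, 0.1049, 0.12]
eef_rot: [-3.141, 0.031, -0.0]
contact_force: [0.2, -1.0, 0.5]
gripper_width: -0.0001
gripper_force: 0.0
```

```bash
python3 -c "
from plant import workorder; print(workorder.job_done())"
```

```text
the job is handed in; nothing more can be done
None
```

I hooked the tray and drew it out to its stop. I then pointed straight down from about 27 mm above the middle of the brass lid for over 3 s, with the tray left out and all three jars upright, and handed the job in with the fingertips still there, touching nothing (no verdict was returned).

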